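Stamp the blank box in the service booklet

ROBOT

A 6-joint arm with a two-finger parallel gripper is mounted at the origin on the work surface. World frame = base frame: x ahead of the robot, y to its left, z up, the work surface at z = 0. Lengths are in mm, angles in rad, forces in N, time in s.
With the tool pointing down it reaches from about 350 to 875 mm from the base axis. Payload 4.2 kg.
Tool frame: the origin (TCP) lies midway between the tips of the shut fingers; the grasp point (between the pads) lies 19 mm behind it; z points along the fingers, y is the line along which they close (so a half turn about z gives the same grasp; the last joint's range is limited). The gripper opens to 85 mm and grips with 20 to 120 N. Pads are 22 mm wide; open, the fingers measure 114 mm over their backs; the gripper's body (76 mm by 85 mm) begins 54 mm behind the grasp point. The pads swing forward as they close: fully open they stand 13 mm farther back than shut.
Start: joints at [-0.889, 0.385, 0.008, 0, -1.194, -0.259], TCP at [256.46, -569.937, 231.312] pointing down, gripper open.
Joint ranges: [-3.14, 3.14], [-1.21, 2.06], [-1.07, 1.41], [-3.16, 2.05], [-2.99, -0.16], [-3.1, 3.1]. Speed limits (rad/s): [2.79, 2.79, 3.14, 3.14, 3.14, 3.14].

INTERFACE

Orientations are given as a unit quaternion [x, y, z, w].
In Python, from bench import arm gives the robot as it stands. The module is installed in compiled form; this text tells all that it offers.
- The arm moves only by the shell command python3 -m handwheel 'ROWS' [OPENING]. ROWS is JSON, a list of rows, each an object of numbers: "x", "y", "z": the shift along the world's x, y, z each as a share of 20 cm, from -1 to 1; "ax", "ay", "az": the turn, a rotation vector about the world's x, y, z each as a share of 90 degrees, from -1 to 1. In form: [{"x": .., "y": .., "z": .., "ax": .., "ay": .., "az": ..}, ...]. A call has exactly 8 rows; each row shifts and turns the commanded pose from where the row before left it; what a row does not reach is not made up. A row lasts 1/10 s, in which the tool goes at most 50 mm and 8.59 degrees, less where a joint would pass 70% of its speed; a pose out of reach is approached as far as the arm can. A call with a number of a shift or a turn outside -1 to 1 is refused whole. A call with a gripper value outside its range is refused whole. OPENING is the opening, from -1 (shut) to 1 (fully open), set as the call begins (- or left out, the last holds). The fingers move at their own pace and stop on an object; the grip force is fixed at half the most. Time passes only in rows, so rows that do not move let the fingers close, or fill a call up. It gives the time, the measured TCP pose, the force, the opening and the grip force at its end, in the units of the state.
- arm.read_state(): the state, without advancing time (a new reading comes with each control period).
- arm.get_image(name): name is "scene" or "top"; returns the picture (400x640x3 uint8, red, green, blue); there is no depth.
- arm.camera_params(name): a dict with "K" (3x3 intrinsics, pixels), "position" and "orientation" of the camera in the world. Camera axes: x right, y down, z forward; pixel columns grow to the right and rows downward; lengths in mm; the calibration is good to about 2 mm. A picture is of the moment at which its call begins. camera_params takes no time and is no camera call.
- arm.job_done(): hands the job in; it is judged then, once.
The state is a dict: "clock": time; "joints": joint angles; "joint_vel": joint speeds; "joint_efforts": joint torques, N m; "position": TCP position; "ee_rot": TCP orientation; "contact_force": force on the tool from outside, world axes, zero at the start; "wrist_torque": the same for the moment, N m; "gripper_width": finger opening in mm; "grasp_force": force on a finger pad.
Only numpy, scipy, OpenCV 4.12 (cv2) and the standard library are available. Lean on these libraries where they do the work, as an engineer would, in place of code of your own. Each camera call takes 0.05 s, during which the arm holds its last target. There are 200 camera calls.

TASK

Stamp the one blank box in the open service booklet, the right way up for the page and square in the box: stand the stamp on it, press the cap down past where the die first lands until it comes up solid, hold it firmly for a moment without leaning hard on it or letting it skid, and let the cap right up again before lifting it straight off. Then stand the stamp back on the bench beside the booklet, and leave the filter, can and ratchet alone.

Things in the scene. Friction and masses are not known exactly. Their poses are not given: they have to be found in the camera images.
- stamp: Pre-inked spring stamp, loose, about 140 g: grey foot frame 46 (x) x 66 mm (y), 10 mm high, two thin posts, a black cap (plunger) on top; total height 96 mm. Inside hangs the die, a rubber plate 28 x 46 mm that prints. Origin: centre of the foot's underside; z up, x towards its back, away from the white label window on the cap's front
- stamp_mid (a point): Point on the stamp's axis, fixed in its foot frame, 48 mm above the foot's underside. The cap, 38 mm deep (stamp's x) by 62 mm wide (stamp's y), spans from 4 mm below to 48 mm above this point at rest; grip its 38 mm sides about 22 mm above this point
- stamp_front (a point): Point at the middle of the lower front edge of the stamp's foot, 23 mm from its axis towards the side with the white label window (the stamp's -x)
- cap_top (a point): Middle of the cap's top face, 96 mm above the foot when up. A clean print needs the die held solid for half a second with 15 N or more pressing on the cap, best about 18 N; above about 21 N the die is squashed
- cap (a joint): How far the cap is pressed down, m: 0 up, 0.030 at most. First a light spring: 2 N plus 0.15 N/mm. After 10 to 21 mm (varies with die wear and depth setting) the die lands on the page: soft first stop; its foam adds 0.8 N plus 1.5 N/mm over 4 mm, then it goes solid: stiff second stop, at 11 to 13 N
- blank_box (a point): Centre of the blank box, on the page's surface: a thin printed outline, 48 mm (its x) by 68 mm (its y), just larger than the stamp's foot; the other three boxes hold a dark print already. x points to the head of the page, so the stamp's label window must face -x; y left, z up
- booklet: Service booklet lying open and flat on the bench (does not move): 218 mm (x) by 306 mm (y), 8 mm thick, two white pages in a dark wallet, with two boxes on each page, 50 mm up or down and 74 mm left or right of its middle. Origin: centre of its underside; x to the head of the pages
- filter: Black spin-on oil filter, 68 mm diameter, 78 mm high, standing on the bench; bystander. Origin: centre of its underside
- spraycan: Spray can, 66 mm diameter, 194 mm high, standing; bystander. Origin: centre of its underside
- ratchet: Ratchet lying on the bench, 205 mm long, 30 mm high; bystander. Origin: middle of its length, underside; x to its head
Mind the look-alikes: they are no part of the job. Leave any red look-alike of the stamp alone.

How it is judged:
By the outcome, as a careful person would: the job done as asked, in the order asked, and still so for the second after the job is handed in, with the robot touching nothing.
It also fails if it takes over 56 s, if anything falls off the work surface, if the arm or the gripper's body presses on something with over 40 N, if the wrist force passes 120 N, or if a joint passes its speed limit or range.

## Working session

There is one attempt and no reset: what is moved stays moved. The work goes in short steps, Python scripts to look and compute and a shell command to move; the robot and the scene stay as the last step left them, time stands still between calls to the robot, and variables do not carry over. Pictures are saved under pics/ and viewed, at most 10 in all, crops included, and the job is handed in when it is done.

```bash
mkdir -p pics
python3 - <<'E'
from bench import arm
import cv2,numpy as np
for n in("scene","top"):
    im=arm.get_image(n);cv2.imwrite(f"pics/{n}0.png",im[:,:,::-1])
    p=arm.camera_params(n);print(n,p)
s=arm.read_state();print(s)
E
```

```text
scene {'K': array([[429.01711939,   0.        , 325.24505383],
       [  0.        , 429.01711939, 193.91852442],
       [  0.        ,   0.        ,   1.        ]]), 'position': array([1347.40704136,  439.93140167,  896.79108174]), 'orientation': array([ 0.45174516,  0.78343182, -0.36830991, -0.21565876])}
top {'K': array([[481.47007688,   0.        , 316.46525921],
       [  0.        , 481.47007688, 203.33242053],
       [  0.        ,   0.        ,   1.        ]]), 'position': array([ 439.17339083,  -42.98688262, 1433.24883339]), 'orientation': array([ 0.71073848, -0.70304616,  0.01716126, -0.01680504])}
{'clock': 0.1, 'joints': array([-8.89421146e-01,  3.85482458e-01,  6.73713772e-03, -4.62007324e-04,
       -1.19401296e+00, -2.58637807e-01]), 'joint_vel': array([ 0.00087246, -0.0012635 ,  0.00401042,  0.00295894, -0.00078844,
        0.0021282 ]), 'joint_efforts': array([-1.28934571e-03, -3.93316913e+01,  1.88928884e+01,  4.19798478e+00,
       -2.61266476e-03, -4.75672152e-06]), 'position': array([ 256.22986876, -569.47053171,  230.31536298]), 'ee_rot': array([-2.09714908e-01,  9.77762062e-01,  9.71847038e-04, -2.52842789e-04]), 'contact_force': array([ 0.32804181, -0.56077346,  0.06408402]), 'wrist_torque': array([-0.0149817 , -0.0066401 , -0.01505214]), 'grasp_force': 0.0, 'gripper_width': 85.6268495467107}
```

View pics/scene0.png

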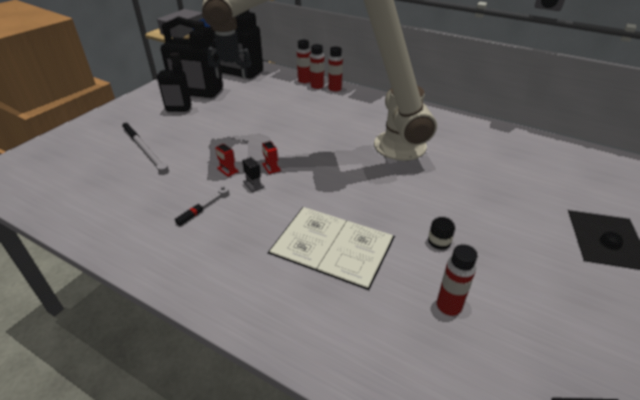

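View pics/top0.png

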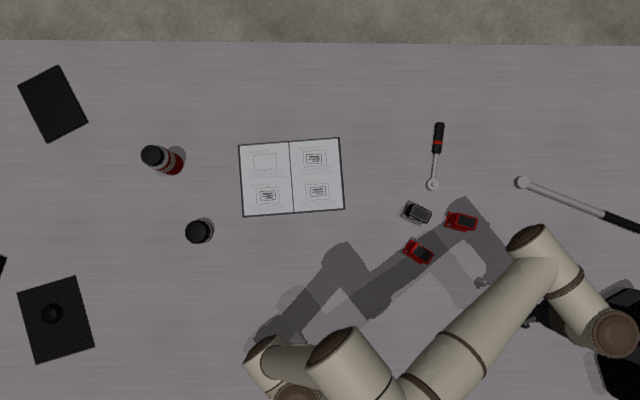

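The scene shows the black stamp at (252,172) between two red look-alikes, and the booklet at (332,246). In the top view the stamp is at (417,213), the booklet spans (240-343, 140-215) and the blank box is at (265,162). I'll crop in to settle the page's head and the label side.

Run:
```python
import cv2,numpy as np
t=cv2.imread("pics/top0.png");s=cv2.imread("pics/scene0.png")
def c(im,x,y,w,h,W,H):return cv2.resize(im[y:y+h,x:x+w],(W,H),interpolation=cv2.INTER_CUBIC)
a=c(t,232,132,120,90,400,300);b=c(s,265,200,135,90,400,300)
d=c(t,390,192,60,45,400,300);e=c(s,230,145,60,45,400,300)
cv2.imwrite("pics/crop0.png",np.vstack([np.hstack([a,b]),np.hstack([d,e])]))
cv2.imwrite("pics/book0.png",c(t,236,134,112,84,800,600))
```

```text
(no output)
```

View pics/crop0.png

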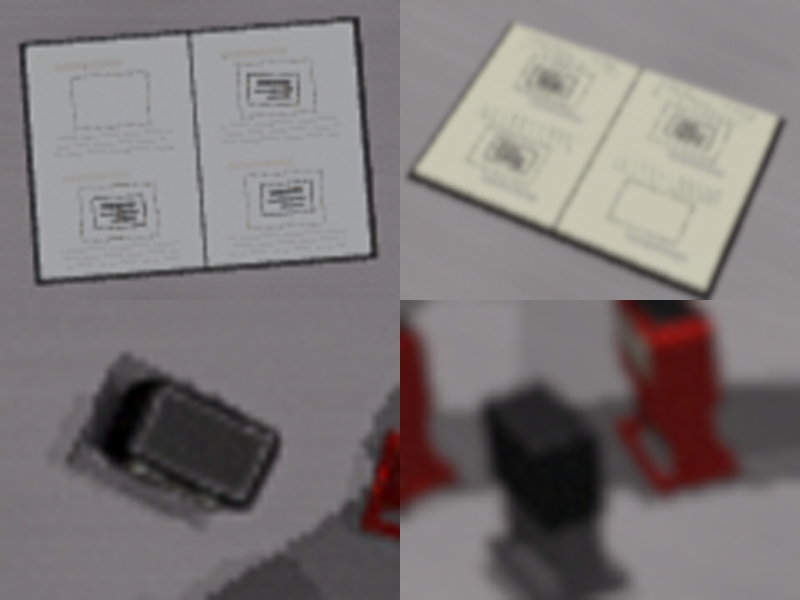

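View pics/book0.png

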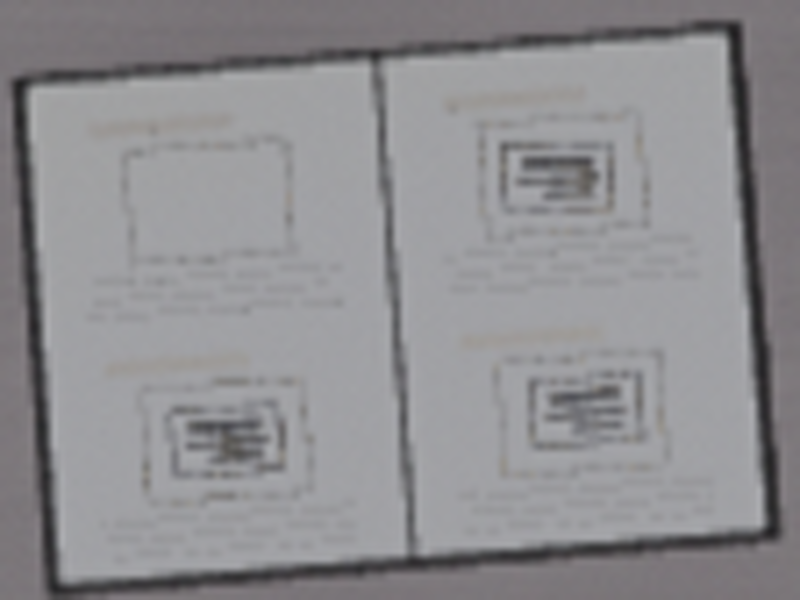

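The orange headings sit above the boxes and text lines below, so the page's head points up in the top image, about world +x. The blank box is upper left, booklet (+50,+74). The stamp's pale label strip is on its lower-left side, and both faces seen from +x are black, so its front faces about (-x,+y). Next I'll measure.

```bash
cat > h.py <<'E'
from bench import arm
import cv2,numpy as np
from scipy.spatial.transform import Rotation as R
def ray(n,uv,z):
    p=arm.camera_params(n);uv=np.atleast_2d(uv).astype(float)
    d=np.c_[uv,np.ones(len(uv))]@np.linalg.inv(p["K"]).T@R.from_quat(p["orientation"]).as_matrix().T
    c=p["position"];return (c+d*((z-c[2])/d[:,2])[:,None])[:,:2]
def rect(pts):
    (c,s,a)=cv2.minAreaRect(pts.astype(np.float32));return np.round(c,1),np.round(s,1),round(a,1)
def biggest(m,near):
    cs,_=cv2.findContours(m.astype(np.uint8),cv2.RETR_EXTERNAL,cv2.CHAIN_APPROX_NONE)
    cs=[c for c in cs if cv2.contourArea(c)>30]
    return min(cs,key=lambda c:np.hypot(*(c[:,0].mean(0)-near)))[:,0]
E
python3 - <<'E'
from h import *
t=cv2.imread("pics/top0.png");g=t.max(2).astype(int);sc=cv2.imread("pics/scene0.png")
print("book px range",g[134:218,236:348].max(),"bench",g[120,290],"captop",g[210:216:2,412:424:3].tolist())
# white pages
w=np.zeros(g.shape);w[130:222,230:352]=g[130:222,230:352]>150
w=cv2.morphologyEx(w.astype(np.uint8),cv2.MORPH_CLOSE,np.ones((5,5)))
c=biggest(w,(291,177));print("pages",rect(ray("top",c,8)))
d=np.zeros(g.shape);d[130:222,230:352]=g[130:222,230:352]<80
d=cv2.morphologyEx(d.astype(np.uint8),cv2.MORPH_CLOSE,np.ones((5,5)))
c=biggest(d,(291,177));print("wallet",rect(ray("top",c,6)))
# blank box outline: crop px -> full
q=np.array([(127,148),(290,138),(295,250),(133,262)])/7.143+[236,134]-.5+.07
P=ray("top",q,8);print("box",rect(P),P.mean(0))
# stamp crop of cap top & whole, printed gray
for y in range(198,228):print(y,' '.join('%3d'%v for v in g[y,398:436]))
E
```

```text
book px range 168 bench 122 captop [[68, 45, 45, 42], [49, 43, 42, 43], [52, 42, 42, 45]]
pages (array([586.3,  33.8]), array([205.8, 291.4]), 5.0)
wallet (array([585.8,  33.3]), array([217.9, 306.6]), 5.3)
box (array([630.5, 110.6]), array([47.8, 68.2]), 4.2) [630.6759995  110.73120192]
198 126 125 126 126 126 126 126 126 127 128 126 126 126 126 127 127 127 126 126 126 126 125 125 125 125 125 125 124 125 126 126 127 126 125 125 125 124 124
199 124 124 125 124 124 125 124 124 126 124 120 119 124 125 126 124 123 123 126 125 124 123 125 124 124 124 125 124 123 125 125 123 125 124 124 124 125 125
200 124 122 124 123 123 124 123 125 123 115  85  88 116 117 126 124 125 125 124 125 125 124 125 126 124 124 125 126 125 124 125 123 123 122 124 124 123 124
201 123 123 122 121 123 122 124 124 117  87  76  80  83  88 116 120 125 125 124 122 124 124 124 124 124 125 123 124 125 124 123 125 126 123 123 124 124 123
202 122 123 123 125 123 124 124 122  84  78  77  79  80  81  81  85 116 118 126 124 125 125 125 124 124 123 123 124 123 124 125 125 124 124 125 124 124 125
203 124 123 123 124 124 124 124
[... 3168 characters left out ...]
  79  82  78  76  74  75  81  74  63  66  86 120 122 119 122 121 122 122 122
224 123 123 124 124 124 123 125 123 123 124 125 124 124 124 123 114 110  99  95  88  86  96 100 108 121 125 123 124 123 125 125 123 122 122 122 123 124 123
225 123 123 124 123 123 123 122 123 122 122 123 122 123 123 124 123 123 122 122 118  99  93 101 114 123 122 121 124 122 122 120 121 123 121 121 120 121 122
226 121 120 123 121 122 121 122 122 122 122 122 121 122 122 122 122 122 123 122 122 119 109 107 119 121 121 121 121 120 121 121 121 120 121 121 122 121 115
227 122 122 122 124 123 123 123 124 123 123 124 124 123 124 125 123 124 123 125 123 123 121 121 122 124 123 121 122 123 123 122 123 122 122 120 114 112  85
```

Run:
```python
from h import *
t=cv2.imread("pics/top0.png");g=t.max(2).astype(int)
def sides(c,z,cam="top"):
    P=ray(cam,c,z);(ce,s,a)=cv2.minAreaRect(P.astype(np.float32));a=np.radians(a)
    M=np.array([[np.cos(a),np.sin(a)],[-np.sin(a),np.cos(a)]]);L=(P-ce)@M.T;out=[]
    for k in(0,1):
        for sg in(-1,1):
            m=(abs(L[:,k]*sg-s[k]/2)<4)&(abs(L[:,1-k])<s[1-k]*.42)
            v=cv2.fitLine(P[m].astype(np.float32),cv2.DIST_HUBER,0,.01,.01).ravel();out.append(np.degrees(np.arctan2(v[1],v[0]))%90)
    return np.round(out,1)
up=cv2.resize(t,None,fx=4,fy=4,interpolation=cv2.INTER_CUBIC).max(2).astype(int)
def cont(m,near):
    c=biggest(m,np.array(near)*4);return (c+.5)/4-.5
m=np.zeros(up.shape);m[520:888,920:1408]=up[520:888,920:1408]>110  # pages
mm=np.zeros(up.shape);mm[520:888,920:1408]=up[520:888,920:1408]<95
mm=cv2.morphologyEx(mm.astype(np.uint8),cv2.MORPH_CLOSE,np.ones((9,9)))
c=cont(mm,(291,177));print("wallet",rect(ray("top",c,8)),sides(c,8))
m=np.zeros(up.shape);m[800:900,1630:1730]=1
k=((up>=36)&(up<=52)&(m>0)).astype(np.uint8);k=cv2.morphologyEx(k,cv2.MORPH_OPEN,np.ones((9,9)))
c=cont(k,(421,213.5));print("captop",rect(ray("top",c,96)),sides(c,96),c.mean(0))
```

```text
wallet (array([586.4,  33.2]), array([220.5, 307.6]), 5.0) [5.  4.9 4.8 5.1]
captop (array([ 479.7, -331.3]), array([44.4, 25.9]), 66.2) [69.  66.3 63.3 67.8] [419.88511561 212.98049133]
```

```bash
python3 -m handwheel '[{"x":0.14,"y":0.149,"az":0.0574},{"x":0.14,"y":0.149,"az":0.0574},{"x":0.14,"y":0.149,"az":0.0574},{"x":0.14,"y":0.149,"az":0.0574},{"x":0.14,"y":0.149,"az":0.0574},{"x":0.14,"y":0.149,"az":0.0574},{"x":0.14,"y":0.149,"az":0.0574},{"x":0.14,"y":0.149,"az":0.0574}]' 1; python3 -m handwheel '[{},{},{},{},{},{},{},{}]'
cat >> h.py <<'E'
def st():
    s=arm.read_state();m=R.from_quat(s["ee_rot"]).as_matrix()
    print("t%.2f pos %s closing %.2f zdir %s w %.1f F %s T %s gf %.1f"%(s["clock"],np.round(s["position"],2),np.degrees(np.arctan2(m[1,1],m[0,1])),np.round(m[:,2],4),s["gripper_width"],np.round(s["contact_force"],2),np.round(s["wrist_torque"],2),s["grasp_force"]))
E
python3 - <<'E'
from h import *
st()
for n in("top","scene"):cv2.imwrite(f"pics/{n}1.png",arm.get_image(n)[:,:,::-1])
st()
t=cv2.imread("pics/top1.png")[170:260,370:490];s=cv2.imread("pics/scene1.png")[90:200,190:310]
cv2.imwrite("pics/c1.png",np.hstack([cv2.resize(t,(400,300),interpolation=2),cv2.resize(s,(400,300),interpolation=2)]))
E
```

```text
t0.10 pos [ 256.23 -569.47  230.32] closing 114.21 zdir [-9.0e-04  1.8e-03 -1.0e+00] w 85.6 F [ 0.33 -0.56  0.06] T [-0.01 -0.01 -0.02] gf 0.0
t0.20 pos [ 256.32 -569.65  230.65] closing 114.22 zdir [-6.0e-04  1.2e-03 -1.0e+00] w 85.3 F [-0.07 -0.26  1.39] T [-0.02  0.01  0.04] gf 0.0invalid input at $[0]: expected keys x, y, z, ax, ay, az
invalid input at $[0]: expected keys x, y, z, ax, ay, az
```

View pics/c1.png

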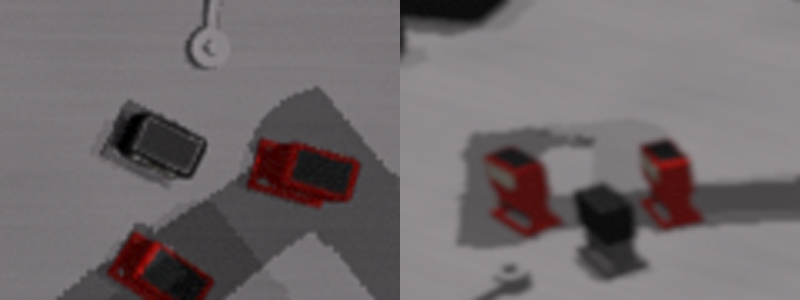

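The call was refused because every key is required, so nothing moved. The picture shows the same scene as before: black stamp clear of both red ones. I'll retype the move with full rows.

```bash
python3 -m handwheel '[{"x":0.14,"y":0.149,"z":0,"ax":0,"ay":0,"az":0.0574},{"x":0.14,"y":0.149,"z":0,"ax":0,"ay":0,"az":0.0574},{"x":0.14,"y":0.149,"z":0,"ax":0,"ay":0,"az":0.0574},{"x":0.14,"y":0.149,"z":0,"ax":0,"ay":0,"az":0.0574},{"x":0.14,"y":0.149,"z":0,"ax":0,"ay":0,"az":0.0574},{"x":0.14,"y":0.149,"z":0,"ax":0,"ay":0,"az":0.0574},{"x":0.14,"y":0.149,"z":0,"ax":0,"ay":0,"az":0.0574},{"x":0.14,"y":0.149,"z":0,"ax":0,"ay":0,"az":0.0574}]' 1; python3 -m handwheel '[{"x":0,"y":0,"z":-0.05,"ax":0,"ay":0,"az":0},{"x":0,"y":0,"z":-0.05,"ax":0,"ay":0,"az":0},{"x":0,"y":0,"z":-0.05,"ax":0,"ay":0,"az":0},{"x":0,"y":0,"z":-0.05,"ax":0,"ay":0,"az":0},{"x":0,"y":0,"z":-0.05,"ax":0,"ay":0,"az":0},{"x":0,"y":0,"z":0,"ax":0,"ay":0,"az":0},{"x":0,"y":0,"z":0,"ax":0,"ay":0,"az":0},{"x":0,"y":0,"z":0,"ax":0,"ay":0,"az":0}]'
python3 - <<'E'
from h import *
st()
for n in("top","scene"):cv2.imwrite(f"pics/{n}2.png",arm.get_image(n)[:,:,::-1])
t=cv2.imread("pics/top2.png")[170:260,370:490];s=cv2.imread("pics/scene2.png")[90:200,190:310]
cv2.imwrite("pics/c2.png",np.hstack([cv2.resize(t,(400,300),interpolation=2),cv2.resize(s,(400,300),interpolation=2)]))
E
```

```text
clock: 1.0
position: [481.3, -330.1, 231.3]
ee_rot: [-0.543, 0.84, 0.0, 0.0]
contact_force: [0.6, -0.8, -0.7]
gripper_width: 85.4
grasp_force: 0.0
clock: 1.8
position: [480.7, -331.9, 181.9]
ee_rot: [-0.541, 0.841, -0.001, 0.0]
contact_force: [0.3, -0.2, -1.2]
gripper_width: 85.4
grasp_force: 0.0
t1.80 pos [ 480.67 -331.95  181.87] closing 155.53 zdir [ 1.e-03 -6.e-04 -1.e+00] w 85.4 F [ 0.28 -0.18 -1.22] T [ 0.03  0.06 -0.01] gf 0.0
```

View pics/c2.png

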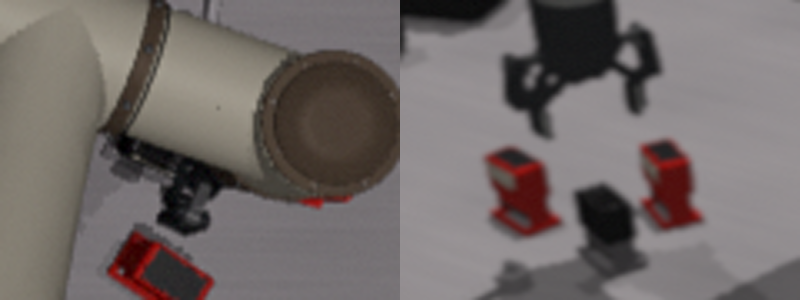

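The fingers hang centred above the black stamp and clear of the red ones. One cross-check of the cap position from the scene camera before going down.

```bash
python3 -c "
from h import *
print(ray('scene',[[250.6,162.2],[251.2,162.7]],96))
print(ray('scene',[[(c-400)/6.67+230-.4,(r-300)/6.67+144.6] for c,r in [(485,405),(532,383),(603,430),(550,457)]],96))
print(ray('top',[[414,212.4]],8))"
```

```text
[[ 484.48104202 -329.40583289]
 [ 485.72813365 -326.03501408]]
[[ 489.66036067 -358.84370533]
 [ 463.17352657 -350.74581111]
 [ 477.59934665 -296.93532115]
 [ 508.03930701 -305.39940226]]
[[ 483.96448416 -332.44703223]]
```

```bash
python3 -m handwheel '[{"x":0.006,"y":0.006,"z":-0.1,"ax":0,"ay":0,"az":0},{"x":0,"y":0,"z":-0.12,"ax":0,"ay":0,"az":0},{"x":0,"y":0,"z":-0.12,"ax":0,"ay":0,"az":0},{"x":0,"y":0,"z":-0.11,"ax":0,"ay":0,"az":0},{"x":0,"y":0,"z":-0.1,"ax":0,"ay":0,"az":0},{"x":0,"y":0,"z":-0.07,"ax":0,"ay":0,"az":0},{"x":0,"y":0,"z":-0.045,"ax":0,"ay":0,"az":0},{"x":0,"y":0,"z":0,"ax":0,"ay":0,"az":0}]'
python3 -m handwheel '[{"x":0,"y":0,"z":0,"ax":0,"ay":0,"az":0},{"x":0,"y":0,"z":0,"ax":0,"ay":0,"az":0},{"x":0,"y":0,"z":0,"ax":0,"ay":0,"az":0},{"x":0,"y":0,"z":0,"ax":0,"ay":0,"az":0},{"x":0,"y":0,"z":0,"ax":0,"ay":0,"az":0},{"x":0,"y":0,"z":0,"ax":0,"ay":0,"az":0},{"x":0,"y":0,"z":0,"ax":0,"ay":0,"az":0},{"x":0,"y":0,"z":0,"ax":0,"ay":0,"az":0}]' -1
python3 -c "
from h import *
st()"
```

```text
clock: 2.7
position: [481.2, -330.1, 47.4]
ee_rot: [-0.541, 0.841, 0.001, -0.001]
contact_force: [-0.6, 0.4, 1.1]
gripper_width: 85.7
grasp_force: 0.0
clock: 3.5
position: [482.0, -330.5, 48.5]
ee_rot: [-0.541, 0.841, -0.0, 0.0]
contact_force: [0.1, -0.1, 1.3]
gripper_width: 37.5
grasp_force: 63.6
t3.50 pos [ 482.03 -330.47   48.51] closing 155.56 zdir [ 8.e-04 -4.e-04 -1.e+00] w 37.5 F [ 0.06 -0.07  1.25] T [-0.01 -0.14  0.01] gf 63.6
```

Gripped at 37.5 mm, as it should be. Lift, then carry over to the box while turning +29.5°.

```bash
python3 -m handwheel '[{"x":0,"y":0,"z":0.03,"ax":0,"ay":0,"az":0},{"x":0,"y":0,"z":0.06,"ax":0,"ay":0,"az":0},{"x":0,"y":0,"z":0.08,"ax":0,"ay":0,"az":0},{"x":0,"y":0,"z":0.08,"ax":0,"ay":0,"az":0},{"x":0,"y":0,"z":0.05,"ax":0,"ay":0,"az":0},{"x":0.02,"y":0.06,"z":0,"ax":0,"ay":0,"az":0.01},{"x":0.05,"y":0.15,"z":0,"ax":0,"ay":0,"az":0.02},{"x":0.05,"y":0.15,"z":0,"ax":0,"ay":0,"az":0.02}]'
python3 -m handwheel '[{"x":0.05,"y":0.15,"z":0,"ax":0,"ay":0,"az":0.02},{"x":0.05,"y":0.15,"z":0,"ax":0,"ay":0,"az":0.02},{"x":0.05,"y":0.15,"z":0,"ax":0,"ay":0,"az":0.02},{"x":0.05,"y":0.15,"z":0,"ax":0,"ay":0,"az":0.02},{"x":0.05,"y":0.15,"z":0,"ax":0,"ay":0,"az":0.02},{"x":0.05,"y":0.15,"z":0,"ax":0,"ay":0,"az":0.025},{"x":0.05,"y":0.15,"z":0,"ax":0,"ay":0,"az":0.025},{"x":0.05,"y":0.15,"z":0,"ax":0,"ay":0,"az":0.025}]'
python3 -m handwheel '[{"x":0.05,"y":0.15,"z":0,"ax":0,"ay":0,"az":0.025},{"x":0.05,"y":0.15,"z":0,"ax":0,"ay":0,"az":0.03},{"x":0.05,"y":0.15,"z":0,"ax":0,"ay":0,"az":0.03},{"x":0.05,"y":0.15,"z":0,"ax":0,"ay":0,"az":0.03},{"x":0.02,"y":0.05,"z":0,"ax":0,"ay":0,"az":0.008},{"x":0,"y":0,"z":0,"ax":0,"ay":0,"az":0},{"x":0,"y":0,"z":0,"ax":0,"ay":0,"az":0},{"x":0,"y":0,"z":0,"ax":0,"ay":0,"az":0}]'
python3 - <<'E'
from h import *
st()
for n in("top","scene"):cv2.imwrite(f"pics/{n}3.png",arm.get_image(n)[:,:,::-1])
t=cv2.imread("pics/top3.png")[120:225,225:365];s=cv2.imread("pics/scene3.png")[185:290,265:405]
cv2.imwrite("pics/c3.png",np.hstack([cv2.resize(t,(300,225),interpolation=2),np.zeros((225,10,3),np.uint8)]) if 0 else cv2.resize(s,(800,600),interpolation=2))
cv2.imwrite("pics/t3.png",cv2.resize(t,(560,420),interpolation=2))
E
```

```text
clock: 4.3
position: [505.1, -257.1, 107.7]
ee_rot: [-0.574, 0.819, 0.001, -0.0]
contact_force: [0.2, 0.4, -1.6]
gripper_width: 36.9
grasp_force: 63.5
clock: 5.1
position: [585.0, -16.3, 107.5]
ee_rot: [-0.682, 0.732, 0.001, -0.001]
contact_force: [0.2, -1.5, -0.8]
gripper_width: 37.4
grasp_force: 63.4
clock: 5.9
position: [628.9, 110.5, 108.1]
ee_rot: [0.748, -0.664, -0.0, 0.001]
contact_force: [0.6, -1.0, -1.0]
gripper_width: 36.9
grasp_force: 63.5
t5.90 pos [628.91 110.51 108.06] closing -173.21 zdir [-1.2e-03 -4.0e-04 -1.0e+00] w 36.9 F [ 0.58 -1.   -1.02] T [-0.02  0.    0.01] gf 63.5
```

View pics/c3.png

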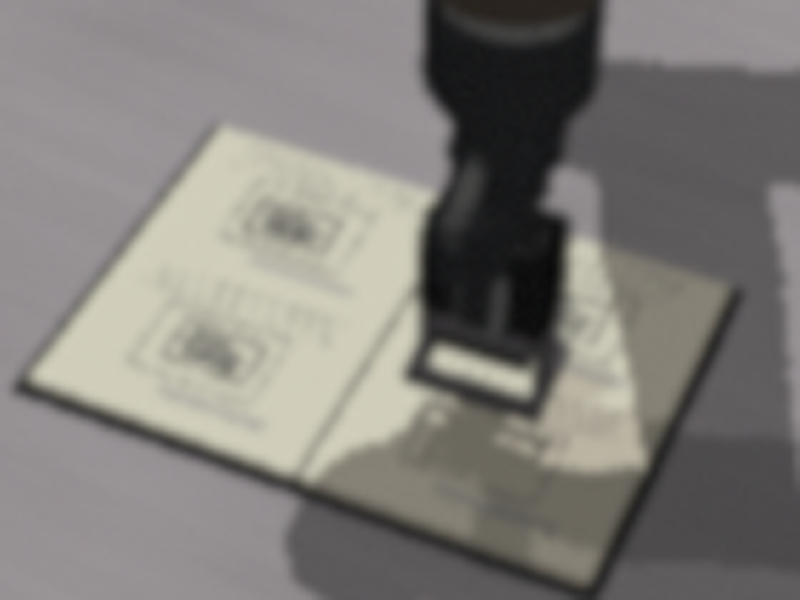

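The scene view shows the stamp level above the blank box with its back (no label) towards the camera, i.e. towards the head, which is right. Yaw is 1.8° too far; I'll take that off, come down to about 6 mm above the page and check the foot against the box.

```bash
python3 -m handwheel '[{"x":0,"y":0,"z":-0.03,"ax":0,"ay":0,"az":-0.01},{"x":0,"y":0,"z":-0.05,"ax":0,"ay":0,"az":-0.01},{"x":0,"y":0,"z":-0.05,"ax":0,"ay":0,"az":0},{"x":0,"y":0,"z":-0.05,"ax":0,"ay":0,"az":0},{"x":0,"y":0,"z":-0.03,"ax":0,"ay":0,"az":0},{"x":0,"y":0,"z":-0.018,"ax":0,"ay":0,"az":0},{"x":0,"y":0,"z":0,"ax":0,"ay":0,"az":0},{"x":0,"y":0,"z":0,"ax":0,"ay":0,"az":0}]'
python3 - <<'E'
from h import *
P=[]
for i in range(4):
    s=arm.get_image("scene");s0=arm.read_state();P.append(s0["position"]);
print(np.mean(P,0));st()
cv2.imwrite("pics/scene4.png",s[:,:,::-1])
c=s[225:285,320:400,::-1];cv2.imwrite("pics/c4.png",cv2.resize(c,(800,600),interpolation=2))
E
```

```text
clock: 6.8
position: [629.9, 111.8, 62.9]
ee_rot: [0.738, -0.675, 0.0, -0.0]
contact_force: [0.0, 0.2, -1.1]
gripper_width: 37.2
grasp_force: 63.5
[629.99946849 111.81138892  63.2050194 ]
t7.00 pos [629.96 111.78  63.21] closing -174.92 zdir [ 9.e-04  4.e-04 -1.e+00] w 37.4 F [-0.32 -0.92 -1.64] T [ 0.02 -0.02 -0.01] gf 63.5
```

View pics/c4.png

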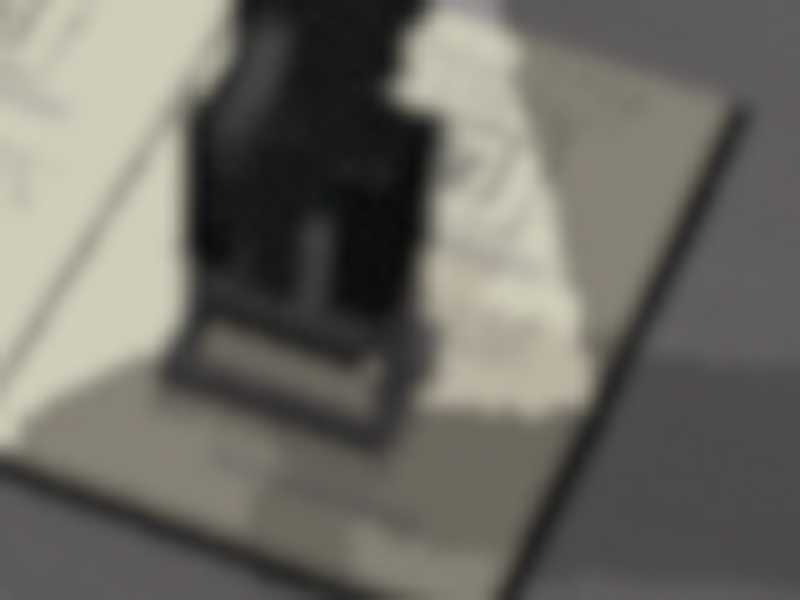

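The foot sits over the box and hides its outline: visible foot corners at crop (165,385), (385,450) and (435,345). I'll compare them through the same camera with the box and booklet from the first scene picture.

Run:
```python
from h import *
s=cv2.imread("pics/scene0.png");up=cv2.resize(s,None,fx=4,fy=4,interpolation=cv2.INTER_CUBIC).max(2).astype(int)
m=np.zeros(up.shape);m[800:1160,1060:1600]=up[800:1160,1060:1600]>160
m=cv2.morphologyEx(m.astype(np.uint8),cv2.MORPH_CLOSE,np.ones((25,25)))
c=(biggest(m,(1330,980))+.5)/4-.5
print("pages by scene",rect(ray("scene",c,8)))
b=np.array([((x-400)/2.963+265-.4,y/3.333+200-.4) for x,y in [(622,180),(697,208),(682,243),(607,215)]])
B=ray("scene",b,8);print("box",B.round(1).tolist(),B.mean(0))
f=np.array([(x/10+320-.45,y/10+225-.45) for x,y in [(165,385),(385,450),(435,345)]])
F=ray("scene",f,14.9);print("foot",F.round(1).tolist());v=F[0]-F[1];print(np.hypot(*v),np.degrees(np.arctan2(v[1],v[0])),(F[0]+F[2])/2)
e=v/np.hypot(*v);
# back edge midpoint of visible edge minus 23 mm along inward normal -> centre
n=np.array([e[1],-e[0]]);n*=np.sign(n[0]);print("centre est",(F[0]+F[1])/2-23*n)
```

```text
pages by scene (array([588.,  32.]), array([211.2, 292.3]), 5.0)
box [[616.5, 70.5], [608.9, 145.1], [649.1, 149.5], [657.3, 76.9]] [632.94281824 110.49004191]
foot [[657.2, 81.6], [647.7, 143.3], [607.5, 138.5]]
62.402454275031175 -81.23671095946597 [632.33555962 110.03895576]
centre est [629.69774956 108.94910193]
```

Run:
```python
from h import *
fr=np.mean([arm.get_image("scene").astype(float) for _ in range(10)],0)[:,:,::-1]
np.save("fr.npy",fr);s0=cv2.imread("pics/scene0.png")
p=arm.camera_params("scene");Rc=R.from_quat(p["orientation"]).as_matrix()
def warp(im,z,c=(630.5,110.7),yaw=5,k=4,W=400,H=400):
    u,v=np.meshgrid(np.arange(W),np.arange(H));ly=-(u-W/2)/k;lx=-(v-H/2)/k;a=np.radians(yaw)
    X=np.stack([c[0]+lx*np.cos(a)-ly*np.sin(a),c[1]+lx*np.sin(a)+ly*np.cos(a),np.full(u.shape,z)],-1)
    q=(X-p["position"])@Rc@p["K"].T;q=q[...,:2]/q[...,2:]
    return cv2.remap(im.astype(np.float32),q[...,0].astype(np.float32),q[...,1].astype(np.float32),cv2.INTER_CUBIC)
A=warp(s0,8);B=warp(fr,14.7);np.savez("w.npz",A=A,B=B)
for I,o in((A,1),(B,1)):
    cv2.rectangle(I,(200-66*2,200-46*2),(200+66*2,200+46*2),(0,0,255),1)
out=np.hstack([A,B]).clip(0,255).astype(np.uint8);out=(np.hstack([A,B*1.5])).clip(0,255).astype(np.uint8)
cv2.imwrite("pics/w5.png",out)
```

```text
(no output)
```

View pics/w5.png

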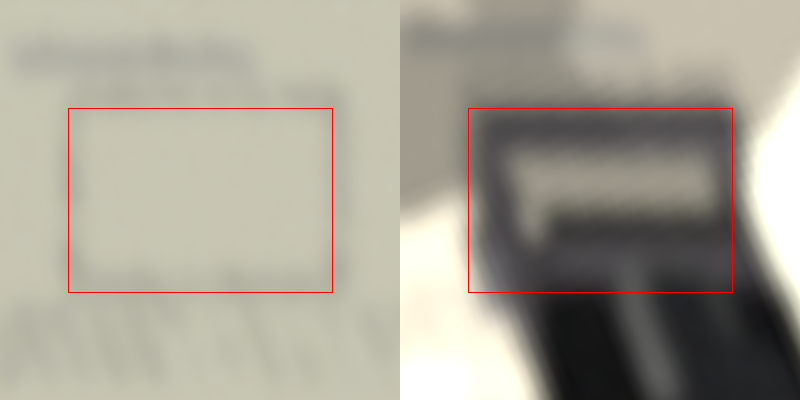

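The rectified views show the box outline (left panel) and the foot (right panel) close to the nominal rectangle; now the edge profiles for numbers.

Run:
```python
from h import *
w=np.load("w.npz");A=w["A"].mean(2);B=w["B"].mean(2)
def dip(p,a,b):
    x=np.arange(a,b);q=p[a:b];base=np.interp(x,[a,b],[q[:4].mean(),q[-4:].mean()]);d=(base-q).clip(0);return round((x*d).sum()/d.sum(),1),round(d.max(),1)
cA=A[115:265].mean(0);rA=A[:,90:320].mean(1)
print("box L",dip(cA,45,95),"R",dip(cA,318,370),"T",dip(rA,78,125),"B",dip(rA,250,292))
print("rA",rA[70:130:3].round(),rA[245:300:3].round())
print("cA",cA[40:100:3].round(),cA[310:375:3].round())
# foot edges: half-level crossings
def half(p,a,b):
    q=p[a:b];h=(q[:3].mean()+q[-3:].mean())/2;i=np.where(np.diff(np.sign(q-h)))[0][0];return round(a+i+(q[i]-h)/(q[i]-q[i+1]),1)
for c in(100,150,200,250,300):
    print("T@",c,half(B[:,c-15:c+15].mean(1),85,122))
print("top prof",B[60:140:4,185:215].mean(1).round())
for r in(120,130,140,150):
    q=B[r-5:r+5].mean(0);print(r,"L",q[45:105:4].round(),"R",q[310:360:4].round())
```

```text
box L (np.float64(70.2), np.float64(14.2)) R (np.float64(339.7), np.float64(12.9)) T (np.float64(99.2), np.float64(6.6)) B (np.float64(278.8), np.float64(2.9))
rA [180. 180. 181. 180. 180. 179. 179. 178. 178. 178. 178. 179. 181. 182.
 184. 186. 188. 189. 190. 191.] [192. 192. 192. 191. 190. 189. 187. 186. 184. 182. 180. 179. 178. 177.
 177. 177. 178. 178. 179.]
cA [192. 192. 191. 190. 189. 187. 184. 181. 179. 177. 176. 177. 178. 180.
 183. 186. 188. 189. 191. 191.] [192. 191. 190. 188. 186. 184. 181. 179. 177. 177. 177. 178. 180. 183.
 185. 187. 189. 190. 191. 192. 192. 193.]
T@ 100 105.4
T@ 150 104.8
T@ 200 102.8
T@ 250 102.5
T@ 300 102.6
top prof [118. 117. 115. 112. 109. 106. 102.  97.  92.  87.  81.  75.  68.  63.
  57.  54.  52.  51.  52.  54.]
120 L [100.  99.  97.  94.  91.  87.  81.  76.  71.  66.  62.  59.  57.  56.
  55.] R [ 56.  56.  56.  58.  62.  67.  76.  85.  95. 106. 115. 122. 131.]
130 L [100.  98.  96.  93.  89.  85.  80.  74.  68.  62.  58.  55.  52.  51.
  51.] R [ 55.  54.  54.  54.  57.  62.  69.  81.  94. 107. 120. 132. 141.]
140 L [100.  99.  96.  93.  88.  83.  79.  73.  67.  62.  57.  54.  53.  52.
  52.] R [ 59.  58.  58.  58.  59.  64.  72.  82.  97. 113. 127. 143. 156.]
150 L [100.  99.  96.  93.  89.  84.  78.  73.  66.  61.  58.  55.  54.  56.
  58.] R [ 66.  63.  61.  61.  62.  65.  74.  87. 101. 119. 136. 150. 165.]
```

Relative to the box the foot is within about 0.5 mm in both directions and its width reads right, so I'll go down and press in small steps watching the force.

```bash
python3 -m handwheel '[{"x":0,"y":0,"z":-0.01,"ax":0,"ay":0,"az":0},{"x":0,"y":0,"z":-0.01,"ax":0,"ay":0,"az":0},{"x":0,"y":0,"z":-0.008,"ax":0,"ay":0,"az":0},{"x":0,"y":0,"z":-0.008,"ax":0,"ay":0,"az":0},{"x":0,"y":0,"z":-0.01,"ax":0,"ay":0,"az":0},{"x":0,"y":0,"z":-0.01,"ax":0,"ay":0,"az":0},{"x":0,"y":0,"z":-0.01,"ax":0,"ay":0,"az":0},{"x":0,"y":0,"z":-0.01,"ax":0,"ay":0,"az":0}]'; python3 -c "
from h import *
st()"
```

```text
clock: 8.3
position: [629.5, 111.6, 47.5]
ee_rot: [0.738, -0.675, -0.0, 0.0]
contact_force: [-2.4, 0.1, 2.6]
gripper_width: 37.5
grasp_force: 63.9
t8.30 pos [629.53 111.64  47.53] closing -174.92 zdir [-2.e-04 -1.e-04 -1.e+00] w 37.5 F [-2.43  0.09  2.6 ] T [0.   0.63 0.02] gf 63.9
```

```bash
python3 -m handwheel '[{"x":0,"y":0,"z":-0.005,"ax":0,"ay":0,"az":0},{"x":0,"y":0,"z":-0.005,"ax":0,"ay":0,"az":0},{"x":0,"y":0,"z":-0.005,"ax":0,"ay":0,"az":0},{"x":0,"y":0,"z":-0.005,"ax":0,"ay":0,"az":0},{"x":0,"y":0,"z":0,"ax":0,"ay":0,"az":0},{"x":0,"y":0,"z":0,"ax":0,"ay":0,"az":0},{"x":0,"y":0,"z":0,"ax":0,"ay":0,"az":0},{"x":0,"y":0,"z":0,"ax":0,"ay":0,"az":0}]'; python3 -c "
from h import *
for i in range(3): arm.get_image('top');st()"
```

```text
clock: 9.1
position: [629.7, 111.6, 43.6]
ee_rot: [0.738, -0.675, 0.0, -0.0]
contact_force: [-2.3, -0.6, 3.6]
gripper_width: 37.2
grasp_force: 63.9
t9.15 pos [629.73 111.63  43.6 ] closing -174.93 zdir [ 2.e-04 -0.e+00 -1.e+00] w 37.3 F [-2.08  0.12  3.12] T [-0.02  0.75 -0.02] gf 63.9
t9.20 pos [629.73 111.66  43.59] closing -174.93 zdir [ 2.e-04  0.e+00 -1.e+00] w 37.3 F [-1.6  -1.15  4.  ] T [-0.07  0.66  0.01] gf 63.9
t9.25 pos [629.72 111.64  43.55] closing -174.93 zdir [ 1.e-04  0.e+00 -1.e+00] w 37.3 F [-1.48 -0.25  3.  ] T [-0.06  0.68 -0.03] gf 63.9
```

```bash
python3 -m handwheel '[{"x":-0.001,"y":0,"z":0,"ax":0,"ay":0,"az":0},{"x":-0.001,"y":0,"z":0,"ax":0,"ay":0,"az":0},{"x":0,"y":0,"z":0,"ax":0,"ay":0,"az":0},{"x":0,"y":0,"z":-0.005,"ax":0,"ay":0,"az":0},{"x":0,"y":0,"z":-0.005,"ax":0,"ay":0,"az":0},{"x":0,"y":0,"z":0,"ax":0,"ay":0,"az":0},{"x":0,"y":0,"z":0,"ax":0,"ay":0,"az":0},{"x":0,"y":0,"z":0,"ax":0,"ay":0,"az":0}]'; python3 -c "
from h import *
for i in range(3): arm.get_image('top');st()"
```

```text
clock: 10.05
position: [629.6, 111.7, 41.7]
ee_rot: [0.738, -0.675, 0.0, -0.0]
contact_force: [-0.5, -0.8, 3.6]
gripper_width: 37.2
grasp_force: 64.1
t10.10 pos [629.65 111.69  41.72] closing -174.92 zdir [ 9.e-04  1.e-04 -1.e+00] w 37.4 F [-0.38 -1.58  3.53] T [-0.35 -0.06 -0.05] gf 64.1
t10.15 pos [629.62 111.65  41.68] closing -174.92 zdir [ 8.e-04  1.e-04 -1.e+00] w 37.2 F [-0.15 -0.52  4.08] T [-0.39 -0.04 -0.  ] gf 64.1
t10.20 pos [629.63 111.69  41.69] closing -174.92 zdir [ 9.e-04  2.e-04 -1.e+00] w 37.3 F [-0.6  -0.46  4.12] T [-0.46 -0.14  0.01] gf 64.1
```

```bash
cat > f.py <<'E'
from h import *
F=[];Z=[]
for i in range(3):
    arm.get_image('top');s=arm.read_state();F.append(s["contact_force"]);Z.append(s["position"])
print("mean F",np.mean(F,0).round(2),"pos",np.mean(Z,0).round(2),"T",s["wrist_torque"].round(2),"t",s["clock"])
E
python3 -m handwheel '[{"x":0,"y":0,"z":-0.004,"ax":0,"ay":0,"az":0},{"x":0,"y":0,"z":-0.004,"ax":0,"ay":0,"az":0},{"x":0,"y":0,"z":-0.004,"ax":0,"ay":0,"az":0},{"x":0,"y":0,"z":0,"ax":0,"ay":0,"az":0},{"x":0,"y":0,"z":0,"ax":0,"ay":0,"az":0},{"x":0,"y":0,"z":0,"ax":0,"ay":0,"az":0},{"x":0,"y":0,"z":0,"ax":0,"ay":0,"az":0},{"x":0,"y":0,"z":0,"ax":0,"ay":0,"az":0}]' >/dev/null; python3 f.py
python3 -m handwheel '[{"x":0,"y":0,"z":-0.004,"ax":0,"ay":0,"az":0},{"x":0,"y":0,"z":-0.004,"ax":0,"ay":0,"az":0},{"x":0,"y":0,"z":-0.002,"ax":0,"ay":0,"az":0},{"x":0,"y":0,"z":0,"ax":0,"ay":0,"az":0},{"x":0,"y":0,"z":0,"ax":0,"ay":0,"az":0},{"x":0,"y":0,"z":0,"ax":0,"ay":0,"az":0},{"x":0,"y":0,"z":0,"ax":0,"ay":0,"az":0},{"x":0,"y":0,"z":0,"ax":0,"ay":0,"az":0}]' >/dev/null; python3 f.py
```

```text
mean F [ 1.45 -2.1   3.84] pos [629.56 111.74  39.25] T [-0.51 -0.59 -0.07] t 11.15
mean F [ 1.92 -1.02  4.2 ] pos [629.47 111.77  37.21] T [-0.37 -0.9  -0.03] t 12.1
```

```bash
python3 -m handwheel '[{"x":0.0015,"y":-0.001,"z":0,"ax":0,"ay":0,"az":0},{"x":0,"y":0,"z":0,"ax":0,"ay":0,"az":0},{"x":0,"y":0,"z":-0.004,"ax":0,"ay":0,"az":0},{"x":0,"y":0,"z":-0.003,"ax":0,"ay":0,"az":0},{"x":0,"y":0,"z":0,"ax":0,"ay":0,"az":0},{"x":0,"y":0,"z":0,"ax":0,"ay":0,"az":0},{"x":0,"y":0,"z":0,"ax":0,"ay":0,"az":0},{"x":0,"y":0,"z":0,"ax":0,"ay":0,"az":0}]' >/dev/null; python3 f.py
python3 -m handwheel '[{"x":0,"y":0,"z":-0.003,"ax":0,"ay":0,"az":0},{"x":0,"y":0,"z":-0.003,"ax":0,"ay":0,"az":0},{"x":0,"y":0,"z":0,"ax":0,"ay":0,"az":0},{"x":0,"y":0,"z":0,"ax":0,"ay":0,"az":0},{"x":0,"y":0,"z":0,"ax":0,"ay":0,"az":0},{"x":0,"y":0,"z":0,"ax":0,"ay":0,"az":0},{"x":0,"y":0,"z":0,"ax":0,"ay":0,"az":0},{"x":0,"y":0,"z":0,"ax":0,"ay":0,"az":0}]' >/dev/null; python3 f.py
```

```text
mean F [0.7  0.05 6.28] pos [629.51 111.72  36.12] T [ 0.04 -0.41  0.01] t 13.05
mean F [0.38 0.02 7.66] pos [629.53 111.73  35.25] T [-0.   -0.2  -0.03] t 14.0
```

Die has landed at about 36.5 and lateral force is near zero; into the foam.

```bash
python3 -m handwheel '[{"x":0,"y":0,"z":-0.003,"ax":0,"ay":0,"az":0},{"x":0,"y":0,"z":-0.003,"ax":0,"ay":0,"az":0},{"x":0,"y":0,"z":-0.003,"ax":0,"ay":0,"az":0},{"x":0,"y":0,"z":0,"ax":0,"ay":0,"az":0},{"x":0,"y":0,"z":0,"ax":0,"ay":0,"az":0},{"x":0,"y":0,"z":0,"ax":0,"ay":0,"az":0},{"x":0,"y":0,"z":0,"ax":0,"ay":0,"az":0},{"x":0,"y":0,"z":0,"ax":0,"ay":0,"az":0}]' >/dev/null; python3 f.py
python3 -m handwheel '[{"x":0,"y":0,"z":-0.003,"ax":0,"ay":0,"az":0},{"x":0,"y":0,"z":-0.002,"ax":0,"ay":0,"az":0},{"x":0,"y":0,"z":0,"ax":0,"ay":0,"az":0},{"x":0,"y":0,"z":0,"ax":0,"ay":0,"az":0},{"x":0,"y":0,"z":0,"ax":0,"ay":0,"az":0},{"x":0,"y":0,"z":0,"ax":0,"ay":0,"az":0},{"x":0,"y":0,"z":0,"ax":0,"ay":0,"az":0},{"x":0,"y":0,"z":0,"ax":0,"ay":0,"az":0}]' >/dev/null; python3 f.py
```

```text
mean F [-1.05  0.12  9.95] pos [629.51 111.74  33.89] T [ 0.04  0.   -0.04] t 14.95
mean F [-1.12  0.55 11.19] pos [629.51 111.72  33.16] T [ 0.08  0.16 -0.04] t 15.9
```

```bash
python3 -m handwheel '[{"x":0,"y":0,"z":-0.002,"ax":0,"ay":0,"az":0},{"x":0,"y":0,"z":-0.002,"ax":0,"ay":0,"az":0},{"x":0,"y":0,"z":0,"ax":0,"ay":0,"az":0},{"x":0,"y":0,"z":0,"ax":0,"ay":0,"az":0},{"x":0,"y":0,"z":0,"ax":0,"ay":0,"az":0},{"x":0,"y":0,"z":0,"ax":0,"ay":0,"az":0},{"x":0,"y":0,"z":0,"ax":0,"ay":0,"az":0},{"x":0,"y":0,"z":0,"ax":0,"ay":0,"az":0}]' >/dev/null; python3 f.py
```

```text
mean F [-1.54  0.43 12.18] pos [629.52 111.72  32.63] T [ 0.    0.28 -0.08] t 16.85
```

```bash
python3 -m handwheel '[{"x":0,"y":0,"z":-0.0015,"ax":0,"ay":0,"az":0},{"x":0,"y":0,"z":-0.0015,"ax":0,"ay":0,"az":0},{"x":0,"y":0,"z":0,"ax":0,"ay":0,"az":0},{"x":0,"y":0,"z":0,"ax":0,"ay":0,"az":0},{"x":0,"y":0,"z":0,"ax":0,"ay":0,"az":0},{"x":0,"y":0,"z":0,"ax":0,"ay":0,"az":0},{"x":0,"y":0,"z":0,"ax":0,"ay":0,"az":0},{"x":0,"y":0,"z":0,"ax":0,"ay":0,"az":0}]' >/dev/null; python3 f.py
```

```text
mean F [-2.25  0.09 14.46] pos [629.54 111.73  32.53] T [ 0.11  0.55 -0.11] t 17.8
```

Solid now (position stopped at 32.5). A little more to reach about 18 N.

```bash
python3 -m handwheel '[{"x":-0.0005,"y":0,"z":-0.001,"ax":0,"ay":0,"az":0},{"x":0,"y":0,"z":-0.001,"ax":0,"ay":0,"az":0},{"x":0,"y":0,"z":-0.0005,"ax":0,"ay":0,"az":0},{"x":0,"y":0,"z":0,"ax":0,"ay":0,"az":0},{"x":0,"y":0,"z":0,"ax":0,"ay":0,"az":0},{"x":0,"y":0,"z":0,"ax":0,"ay":0,"az":0},{"x":0,"y":0,"z":0,"ax":0,"ay":0,"az":0},{"x":0,"y":0,"z":0,"ax":0,"ay":0,"az":0}]' >/dev/null; python3 f.py
```

```text
mean F [-2.43  0.03 15.75] pos [629.56 111.74  32.44] T [ 0.05  0.71 -0.04] t 18.75
```

```bash
python3 -m handwheel '[{"x":0,"y":0,"z":-0.001,"ax":0,"ay":0,"az":0},{"x":0,"y":0,"z":-0.001,"ax":0,"ay":0,"az":0},{"x":0,"y":0,"z":-0.001,"ax":0,"ay":0,"az":0},{"x":0,"y":0,"z":0,"ax":0,"ay":0,"az":0},{"x":0,"y":0,"z":0,"ax":0,"ay":0,"az":0},{"x":0,"y":0,"z":0,"ax":0,"ay":0,"az":0},{"x":0,"y":0,"z":0,"ax":0,"ay":0,"az":0},{"x":0,"y":0,"z":0,"ax":0,"ay":0,"az":0}]' >/dev/null; python3 f.py
```

```text
mean F [-3.69 -0.57 18.69] pos [629.57 111.73  32.3 ] T [ 0.07  0.98 -0.05] t 19.7
```

18.7 N and steady. Hold a moment, then let the cap up slowly.

```bash
python3 -m handwheel '[{"x":0,"y":0,"z":0,"ax":0,"ay":0,"az":0},{"x":0,"y":0,"z":0,"ax":0,"ay":0,"az":0},{"x":0,"y":0,"z":0,"ax":0,"ay":0,"az":0},{"x":0,"y":0,"z":0.003,"ax":0,"ay":0,"az":0},{"x":0,"y":0,"z":0.004,"ax":0,"ay":0,"az":0},{"x":0,"y":0,"z":0.005,"ax":0,"ay":0,"az":0},{"x":0,"y":0,"z":0.005,"ax":0,"ay":0,"az":0},{"x":0,"y":0,"z":0.005,"ax":0,"ay":0,"az":0}]' >/dev/null; python3 f.py
python3 -m handwheel '[{"x":0,"y":0,"z":0.005,"ax":0,"ay":0,"az":0},{"x":0,"y":0,"z":0.005,"ax":0,"ay":0,"az":0},{"x":0,"y":0,"z":0.005,"ax":0,"ay":0,"az":0},{"x":0,"y":0,"z":0.005,"ax":0,"ay":0,"az":0},{"x":0,"y":0,"z":0.005,"ax":0,"ay":0,"az":0},{"x":0,"y":0,"z":0.005,"ax":0,"ay":0,"az":0},{"x":0,"y":0,"z":0.005,"ax":0,"ay":0,"az":0},{"x":0,"y":0,"z":0.005,"ax":0,"ay":0,"az":0}]' >/dev/null; python3 f.py
python3 -m handwheel '[{"x":0,"y":0,"z":0.01,"ax":0,"ay":0,"az":0},{"x":0,"y":0,"z":0.01,"ax":0,"ay":0,"az":0},{"x":0,"y":0,"z":0.01,"ax":0,"ay":0,"az":0},{"x":0,"y":0,"z":0.01,"ax":0,"ay":0,"az":0},{"x":0,"y":0,"z":0.01,"ax":0,"ay":0,"az":0},{"x":0,"y":0,"z":0,"ax":0,"ay":0,"az":0},{"x":0,"y":0,"z":0,"ax":0,"ay":0,"az":0},{"x":0,"y":0,"z":0,"ax":0,"ay":0,"az":0}]' >/dev/null; python3 f.py
```

```text
mean F [ 0.26 -0.2   7.81] pos [629.54 111.72  34.7 ] T [-0.01 -0.29  0.04] t 20.65
mean F [1.87 1.28 3.39] pos [629.56 111.69  41.72] T [ 0.4  -0.86  0.09] t 21.6
mean F [0.67 0.72 2.23] pos [629.02 111.3   51.31] T [ 0.3  -0.24  0.01] t 22.55
```

```bash
python3 -m handwheel '[{"x":0,"y":0,"z":0.01,"ax":0,"ay":0,"az":0},{"x":0,"y":0,"z":0.01,"ax":0,"ay":0,"az":0},{"x":0,"y":0,"z":0.01,"ax":0,"ay":0,"az":0},{"x":0,"y":0,"z":0.01,"ax":0,"ay":0,"az":0},{"x":0,"y":0,"z":0.01,"ax":0,"ay":0,"az":0},{"x":0,"y":0,"z":0.01,"ax":0,"ay":0,"az":0},{"x":0,"y":0,"z":0,"ax":0,"ay":0,"az":0},{"x":0,"y":0,"z":0,"ax":0,"ay":0,"az":0}]' >/dev/null; python3 f.py
python3 -m handwheel '[{"x":0,"y":0,"z":0.02,"ax":0,"ay":0,"az":0},{"x":0,"y":0,"z":0.04,"ax":0,"ay":0,"az":0},{"x":0,"y":0,"z":0.06,"ax":0,"ay":0,"az":0},{"x":0,"y":0,"z":0.06,"ax":0,"ay":0,"az":0},{"x":0,"y":0,"z":0.05,"ax":0,"ay":0,"az":0},{"x":-0.01,"y":-0.1,"z":0,"ax":0,"ay":0,"az":0},{"x":-0.01,"y":-0.17,"z":0,"ax":0,"ay":0,"az":0},{"x":-0.01,"y":-0.17,"z":0,"ax":0,"ay":0,"az":0}]' >/dev/null
python3 -m handwheel '[{"x":-0.02,"y":-0.17,"z":0,"ax":0,"ay":0,"az":0},{"x":-0.02,"y":-0.17,"z":0,"ax":0,"ay":0,"az":0},{"x":-0.02,"y":-0.17,"z":0,"ax":0,"ay":0,"az":0},{"x":-0.02,"y":-0.17,"z":0,"ax":0,"ay":0,"az":0},{"x":-0.02,"y":-0.17,"z":0,"ax":0,"ay":0,"az":0},{"x":-0.02,"y":-0.17,"z":0,"ax":0,"ay":0,"az":0},{"x":0,"y":-0.07,"z":0,"ax":0,"ay":0,"az":0},{"x":0,"y":0,"z":0,"ax":0,"ay":0,"az":0}]' >/dev/null
python3 - <<'E'
from h import *
st()
fr=np.mean([arm.get_image("scene").astype(float) for _ in range(4)],0)[:,:,::-1]
s=fr[190:290,260:400];g=fr[130:250,200:360]
cv2.imwrite("pics/c6.png",np.hstack([cv2.resize(fr[230:290,330:400],(400,343),interpolation=2),cv2.resize(fr[150:253,200:320],(400,343),interpolation=2)]).clip(0,255))
E
```

```text
mean F [-0.35 -0.   -0.98] pos [629.29 111.4   63.42] T [-0.04 -0.   -0.02] t 23.5
t25.10 pos [ 598.7  -196.89  109.61] closing -175.13 zdir [-2.e-04 -0.e+00 -1.e+00] w 36.9 F [ 0.43 -0.26 -1.24] T [0.05 0.02 0.03] gf 63.5[ WARN:0@1.506] global loadsave.cpp:1063 imwrite_ Unsupported depth image for selected encoder is fallbacked to CV_8U.
```

View pics/c6.png

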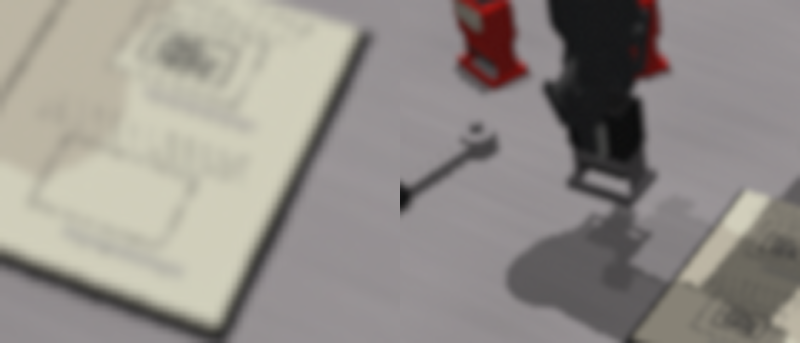

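The box in this view (crop, around (115,190)) shows no visible dark print, and the stamp hangs clear right of the booklet. I'll check numerically in both cameras whether the box interior changed at all.

Run:
```python
from h import *
def proj(n,X):
    p=arm.camera_params(n);q=(np.asarray(X)-p["position"])@R.from_quat(p["orientation"]).as_matrix()@p["K"].T;return q[:,:2]/q[:,2:]
a=np.radians(5);E=np.array([[np.cos(a),-np.sin(a)],[np.sin(a),np.cos(a)]])
off=np.array([586.4,33.2]);gx,gy=np.meshgrid(np.arange(-20,21,5),np.arange(-28,29,7),indexing="ij")
for n in("top","scene"):
    old=cv2.imread(f"pics/{n}0.png").mean(2).astype(np.float32)
    new=np.mean([arm.get_image(n).astype(float) for _ in range(4)],0).mean(2).astype(np.float32)
    for nm,(bx,by) in dict(blank=(50,74),lower=(-50,74)).items():
        L=np.stack([gx.ravel()+bx,gy.ravel()+by],1)@E.T+off
        if n=="scene":L+=[1.7,-1.3]
        q=proj(n,np.c_[L,np.full(len(L),8.)]).astype(np.float32)
        f=lambda im:cv2.remap(im,q[:,:1],q[:,1:],1).reshape(gx.shape).round().astype(int)
        o,w=f(old),f(new);print(n,nm,"old min/mean",o.min(),o.mean().round(1),"new",w.min(),w.mean().round(1))
        if nm=="blank":print(w[::-1,::-1])
```

```text
top blank old min/mean 155 161.1 new 147 157.3
[[154 157 158 158 158 157 156 155 157]
 [159 159 159 158 159 159 159 159 159]
 [159 159 159 159 158 159 158 159 159]
 [159 159 159 159 159 159 159 159 154]
 [159 159 158 159 159 159 159 159 151]
 [159 159 159 159 159 159 159 156 150]
 [159 159 159 159 159 159 159 151 149]
 [159 159 159 159 159 159 159 150 150]
 [155 155 155 158 157 154 151 148 147]]
top lower old min/mean 86 144.6 new 84 141.3
scene blank old min/mean 176 189.4 new 166 194.9
[[192 193 194 195 196 196 195 196 191]
 [198 200 200 200 200 200 200 200 198]
 [198 200 200 200 200 200 200 200 195]
 [197 200 200 200 200 200 201 200 189]
 [196 200 200 200 200 200 200 198 182]
 [198 200 200 200 200 200 200 192 178]
 [198 200 200 200 200 200 198 186 175]
 [193 197 197 198 199 197 193 178 172]
 [185 187 185 191 192 184 181 167 166]]
scene lower old min/mean 126 166.9 new 131 172.2
```

No print is drawn in either camera. The touch readings do fit a good press: die landing near 20 mm, solid near 24 mm at 12.2 N, then over 15 N for more than a second, peaking at 18.7 N with no skid. A second press would risk a double print, so I'll stand the stamp down.

```bash
python3 -m handwheel '[{"x":0,"y":0,"z":-0.03,"ax":0,"ay":0,"az":0},{"x":0,"y":0,"z":-0.06,"ax":0,"ay":0,"az":0},{"x":0,"y":0,"z":-0.07,"ax":0,"ay":0,"az":0},{"x":0,"y":0,"z":-0.06,"ax":0,"ay":0,"az":0},{"x":0,"y":0,"z":-0.04,"ax":0,"ay":0,"az":0},{"x":0,"y":0,"z":-0.025,"ax":0,"ay":0,"az":0},{"x":0,"y":0,"z":0,"ax":0,"ay":0,"az":0},{"x":0,"y":0,"z":0,"ax":0,"ay":0,"az":0}]' >/dev/null; python3 f.py
python3 -m handwheel '[{"x":0,"y":0,"z":-0.005,"ax":0,"ay":0,"az":0},{"x":0,"y":0,"z":-0.005,"ax":0,"ay":0,"az":0},{"x":0,"y":0,"z":-0.005,"ax":0,"ay":0,"az":0},{"x":0,"y":0,"z":-0.003,"ax":0,"ay":0,"az":0},{"x":0,"y":0,"z":0,"ax":0,"ay":0,"az":0},{"x":0,"y":0,"z":0,"ax":0,"ay":0,"az":0},{"x":0,"y":0,"z":0,"ax":0,"ay":0,"az":0},{"x":0,"y":0,"z":0,"ax":0,"ay":0,"az":0}]' >/dev/null; python3 f.py
```

```text
mean F [ 0.12  0.1  -1.18] pos [ 599.95 -194.62   53.24] T [-0.05  0.04  0.04] t 26.65
mean F [-1.05  0.44  1.59] pos [ 599.49 -194.56   49.11] T [0.17 0.25 0.02] t 27.6
```

The foot is down on the bench. Open, rise straight up, and check.

```bash
python3 -m handwheel '[{"x":0,"y":0,"z":0,"ax":0,"ay":0,"az":0},{"x":0,"y":0,"z":0,"ax":0,"ay":0,"az":0},{"x":0,"y":0,"z":0,"ax":0,"ay":0,"az":0},{"x":0,"y":0,"z":0,"ax":0,"ay":0,"az":0},{"x":0,"y":0,"z":0,"ax":0,"ay":0,"az":0},{"x":0,"y":0,"z":0,"ax":0,"ay":0,"az":0},{"x":0,"y":0,"z":0,"ax":0,"ay":0,"az":0},{"x":0,"y":0,"z":0,"ax":0,"ay":0,"az":0}]' 1
python3 -m handwheel '[{"x":0,"y":0,"z":0.05,"ax":0,"ay":0,"az":0},{"x":0,"y":0,"z":0.1,"ax":0,"ay":0,"az":0},{"x":0,"y":0,"z":0.15,"ax":0,"ay":0,"az":0},{"x":0,"y":0,"z":0.15,"ax":0,"ay":0,"az":0},{"x":0,"y":0,"z":0.15,"ax":0,"ay":0,"az":0},{"x":0,"y":0,"z":0.1,"ax":0,"ay":0,"az":0},{"x":-0.1,"y":-0.1,"z":0,"ax":0,"ay":0,"az":0},{"x":-0.15,"y":-0.15,"z":0,"ax":0,"ay":0,"az":0}]' >/dev/null
python3 -m handwheel '[{"x":-0.2,"y":-0.15,"z":0,"ax":0,"ay":0,"az":0},{"x":-0.2,"y":-0.15,"z":0,"ax":0,"ay":0,"az":0},{"x":-0.15,"y":-0.15,"z":0,"ax":0,"ay":0,"az":0},{"x":-0.1,"y":-0.1,"z":0,"ax":0,"ay":0,"az":0},{"x":0,"y":0,"z":0,"ax":0,"ay":0,"az":0},{"x":0,"y":0,"z":0,"ax":0,"ay":0,"az":0},{"x":0,"y":0,"z":0,"ax":0,"ay":0,"az":0},{"x":0,"y":0,"z":0,"ax":0,"ay":0,"az":0}]'
python3 - <<'E'
from h import *
im=arm.get_image("top")[:,:,::-1];cv2.imwrite("pics/top7.png",im)
sc=arm.get_image("scene")[:,:,::-1];cv2.imwrite("pics/scene7.png",sc)
# expected px of cap top
p=arm.camera_params("top")
for n,I in(("top",im),("scene",sc)):
    p=arm.camera_params(n);q=(np.array([600,-194.6,96])-p["position"])@R.from_quat(p["orientation"]).as_matrix()@p["K"].T;q=q[:2]/q[2]
    up=cv2.resize(I,None,fx=4,fy=4,interpolation=2).max(2).astype(int);m=np.zeros(up.shape);y,x=(q[::-1]*4).astype(int);r=70
    m[y-r:y+r,x-r:x+r]=1;k=((up<56)&(m>0)).astype(np.uint8)
    c=(biggest(k,q*4)+.5)/4-.5;print(n,"pred px",q.round(1),"cap",rect(ray(n,c,96)))
d=cv2.absdiff(sc,cv2.imread("pics/scene0.png")).max(2)>40
for nm,(x,y,w,h) in dict(filter=(425,215,35,35),can=(435,243,45,75),ratchet=(170,185,62,42)).items():print(nm,d[y:y+h,x:x+w].mean().round(3))
E
```

```text
clock: 28.4
position: [599.5, -194.6, 49.0]
ee_rot: [0.738, -0.675, 0.0, -0.0]
contact_force: [-0.7, 0.0, -0.7]
gripper_width: 85.5
grasp_force: 0.0
clock: 30.0
position: [420.3, -353.9, 189.2]
ee_rot: [0.738, -0.675, 0.0, -0.0]
contact_force: [-0.1, -0.3, 0.2]
gripper_width: 86.0
grasp_force: 0.0
top pred px [371.1 169.4] cap (array([ 585.3, -191.7]), array([64.4, 71.9]), 0.6)
scene pred px [263.2 195.4] cap (array([ 622.4, -179.7]), array([101.6,  65.3]), 39.0)
filter 0.0
can 0.0
ratchet 0.008
```

Run:
```python
from h import *
t=cv2.imread("pics/top7.png");g=t.max(2)
print(g[154:186:1,355:392:2])
up=cv2.resize(t,None,fx=4,fy=4,interpolation=2).max(2).astype(int);m=np.zeros(up.shape);m[600:760,1400:1570]=1
k=((up>=36)&(up<=52)&(m>0)).astype(np.uint8);k=cv2.morphologyEx(k,cv2.MORPH_OPEN,np.ones((9,9)))
print(rect(ray("top",(biggest(k,(1484,678))+.5)/4-.5,96)))
```

```text
[[118 116 119 118 118 117 118 117 117 118 119 119 119 121 120 121 121 121
  122]
 [119 119 118 120 118 120 120 120 120 121 119 119 120 120 121 121 120 120
  121]
 [120 119 120 120 120 119 119 119 119 120 120 120 121 119 120 121 120 120
  119]
 [121 121 121 120 121 121 120 119 119 119 120 120 120 121 120 121 120 118
  120]
 [118 118 120 119 118 120 119 119 119 119 118 118 120 119 119 118 120 119
  120]
 [119 119 120 119 119 120 117 118 117 118 118 117 117 118 119 117 118 117
  117]
 [120 119 119 118 118 118 116 118 118 120 120 119 118 119 119 117 117 117
  118]
 [119 121 121 120 121 121 118 119 119 120 119 120 119 119 119 119 119 119
  119]
 [121 120 121 121 122 123 115 113 114 113 110 111 113 115 120 121 118 119
  119]
 [119 119 113 114 112 113  77  74  72  73  58  51  68  88 119 121 119 119
  118]
 [120 121  82  70  59  50  49  25  25  39  40  38  59  47 122 120 120 120
  123]
 [120 122  79  23  32  38  61  31  36  70  72  61  60  26 122 121 122 122
  121]
 [120 117  60   8  59  56  47  43  43  45  47  46  47  21 121 119 120 120
  120]
 [121  93  26  11  46  43  45  41  44  40  43  
[... 845 characters left out ...]
[107  62  33  11  16  60  74  57  38  43  37  37  32  40 106 108  97  87
   78]
 [109  54  48  30  41  38  44  45  38  55  46  31  40  49 116 112 107  98
   88]
 [109  55  54  54  55  50  45  48  48  61  41  33  38  61 124 119 114 107
  100]
 [110  55  60  60  63  62  55  60  63  52  34  40  33  79 127 124 118 114
  109]
 [118  61  61  60  61  59  62  79  79  40  37  44  39  94 129 128 124 120
  115]
 [113  74  79  77  77  80  78  81  75  29  36  48  49 109 133 131 129 124
  121]
 [ 84  80  78  78  80  80  77  78  60  33  41  51  53 127 136 133 130 128
  125]
 [ 82  81  81  79  79  79  79  80  43  38  44  53  66 138 139 136 132 131
  129]]
(array([ 603.9, -205.9]), array([28.7, 13.7]), 86.5)
```

The cap's top face shows in the top view at about (372,171), as predicted for a standing stamp at (600,-195). The filter and can are unchanged and the ratchet practically so; handing in.

```bash
python3 -c "
from bench import arm
print(arm.job_done())"
```

```text
the job is handed in; nothing more can be done
None
```

I pressed the stamp in the blank box, but the cameras show no print there. By touch the press was good: the cap went solid at about 12 N, was held above 15 N for over a second (about 18.7 N at most) without skidding, let right up, and the stamp lifted straight off. The stamp now stands on the bench to the right of the booklet, nothing else was touched, and the job is handed in at about 30 s of the 56 s.

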